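Set a limit switch to a spacer, taking up the backlash

ROBOT

A 6-joint arm with a two-finger parallel gripper is mounted at the origin on the work surface. World frame = base frame: x ahead of the robot, y to its left, z up, the work surface at z = 0. Lengths are in m, angles in rad, forces in N, time in s.
With the tool pointing down it reaches from about 0.25 to 0.775 m from the base axis. Payload 8.9 kg.
Tool frame: the origin (TCP) lies on the centre line of the jaws, within the pads' length; the fingertips stand 11 mm ahead of it and the grasp point (between the pads) lies 8 mm behind it (robot.tip_reach is the z of the fingertips in the tool frame, in m); z points along the fingers, y is the direction in which the jaws open and shut (so a half turn about z gives the same grasp; the last joint's range is limited). The gripper opens to 85 mm and grips with 20 to 120 N. Pads are 22 mm wide; open, the fingers measure 114 mm over their backs; the gripper's body (76 mm by 85 mm) begins 54 mm behind the grasp point. The pads swing forward as they close: fully open they stand 13 mm farther back than shut.
Start: joints at [1.118, 0.291, -0.153, 1.127, 0, 1.431], TCP at [0.162, 0.499, 0.242] pointing down, gripper open.
Joint ranges: [-2.52, 2.52], [-0.91, 1.74], [-1.3, 1.37], [-1.96, 2.02], [-1.52, 1.47], [-3.14, 3.14]. Speed limits (rad/s): [2.22, 2.22, 2.79, 3.14, 3.14, 3.14].

INTERFACE

Orientations are given as a unit quaternion [x, y, z, w].
In Python, from rig import robot gives the robot as it stands.
- The arm moves only by the shell command python3 -m jog 'ROWS' [FORCE]. ROWS is JSON, a list of rows, each an object with "delta_pos": the shift along the world's x, y, z in units of 50 mm (1.0 is 50 mm), a list of three; "delta_rot": the turn, a rotation vector about the world's x, y, z in units of 5 degrees (1.0 is 5 degrees), a list of three; "jaw": the closure in counts, from 0 (fully open) to 255 (shut). A call has 1 to 10 rows; each row shifts and turns the commanded pose from where the row before left it; what a row does not reach is not made up. A row lasts 1/10 s, in which the tool goes at most 50 mm and 8.59 degrees, less where a joint would pass 70% of its speed; a pose out of reach is approached as far as the arm can. A call is refused whole if a number of a shift passes 1 or a number of a turn 1, either way. A call with a gripper value outside its range is refused whole. The fingers move at their own pace and stop on an object; FORCE is the grip in N (left out, the last holds). Time passes only in rows, so rows that do not move let the fingers close. It gives the time, the measured TCP pose, the force and the opening at its end, in the units of the state.
- robot.observe(): the state, without advancing time (a new reading comes with each control period).
- robot.snapshot(name): name is "side" or "top" or "wrist"; returns the picture (384x512x3 uint8, red, green, blue); there is no depth.
- robot.camera_model(name): a dict with "K" (3x3 intrinsics, pixels), "k1" (the pictures are not rectified: a ray, as slopes to the right and down, at radius r is drawn at 1 + k1 r^2 times it, then the intrinsics apply), "extrinsics" (4x4, takes a point from world to camera coordinates). Camera axes: x right, y down, z forward; pixel columns grow to the right and rows downward; lengths in m; the calibration is good to about 2 mm. A picture is of the moment at which its call begins: read the wrist's pose just before it. camera_model takes no time and is no camera call; for the wrist camera it gives the pose at the moment of the call.
- robot.job_done(): hands the job in, once; it reports no verdict.
The state is a dict: "time": time; "qpos": joint angles; "qd": joint speeds; "tau": joint torques, N m; "position": TCP position; "tcp_rot": TCP orientation; "wrist_force": force on the tool from outside, world axes, zero at the start; "wrist_torque": the same for the moment, N m; "finger_gap": finger opening in m.
Only numpy, scipy, OpenCV 4.12 (cv2) and the standard library are available. Lean on these libraries where they do the work, as an engineer would, in place of code of your own. Each camera call takes 0.05 s, during which the arm holds its last target. There are 200 camera calls.

TASK

Set the limit switch on the bench fixture to the thicker of the two metal spacers: with the black knob, back the switch carriage off, stand the thicker spacer upright and square on the base between the target plate and the plunger, and let go of it. Then turn the knob clockwise to bring the switch up gently until the spacer is against the target plate and its plunger is about half pressed in (about 6 N, well short of bottoming), and let go. The drive has backlash, so the last turn must be clockwise, with the slack left taken up: if you go too far, back well off and come up again; move the carriage only by its knob and leave the other things on the bench alone.

Things in the scene. Friction and masses are not known exactly. Their poses are not given: they have to be found in the camera images.
- fixture: Aluminium base plate, 160 (x) by 340 (y) by 12 mm thick, fixed to the bench; position and yaw vary. Origin: centre of its underside. Its flat top, 12 mm above the bench, carries the rest of the fixture. The carriage slides along its y axis; the centre line of carriage, plunger and target is at x = +30 mm.
- target: Fixed steel plate standing on the base, 70 (x) by 12 (y), 32 mm high, with a low foot behind it (-y). Origin: centre of the upright plate's underside, on the base's top, on the carriage's centre line; axes parallel to the fixture's. Its face towards the switch is the plane y = +6 mm; the plunger comes to it from +y. Its place along the base varies; at the start the gap to the plunger is 16 to 29 mm.
- carriage: Steel slide, 60 (x) by 110 (y) by 14 mm, carrying a grey limit switch (36 by 50, top 29 mm above the base) with a 10 mm round plunger, 15 mm above the base, sticking out 10 mm towards the target (-y). Origin: on the base's top, on the centre line. The switch is clamped by hand: the free tip lies 57.5 to 66.5 mm before the origin, not measured. Travel: 30 mm away (+y), 10 mm towards the target.
- knob_grip (a point): On the vertical axis of the black bar knob, 80 mm above the bench, 10 mm below its top. Bar 46 mm long (x), 14 mm thick (y); grip across y. The hub below it ends 56 mm above the bench. Clockwise from above moves the carriage to the target, 15 mm per rad once the play is out. Carriage drag at the knob: 0.2 N m turning, 0 to 0.1 once stopped; each newton on the plunger adds 0.015.
- knob (a joint): Free play (backlash) of the knob: its angle relative to the drive shaft, -0.15 to +0.15 rad. +0.15: slack taken up clockwise; -0.15: counter-clockwise. Within it the knob turns almost freely (0.02 N m); the start varies. It does not tell where the carriage is. The drag holds the carriage where it is left, also against the plunger's spring (3 N per mm from zero, bottoms at 4 mm).
- spacer: The thicker spacer, loose, aluminium, about 0.22 kg: a block 44 (x) by 30 thick (y) by 36 mm high with a grip stem, 30 (x) by 16 mm (y), on its middle, 70 mm high in all. Origin: centre of its underside. Stands upright on the bench at the start. Its 30 mm thickness goes along the fixture's y; either way round will do.
- thin_spacer: The other spacer, of the same shape but only 18 mm thick (y), stem 30 by 12 mm, same heights. Not wanted. It and the thick one may have swapped places. Leave alone.
- meter: Orange hand multimeter lying flat, 150 by 80 by 36 mm. Origin: centre of its underside. Leave alone.
- driver: Screwdriver with yellow handle, 200 mm long, lying flat along its x. Origin: under its middle. Leave alone.
- tape: Roll of black tape lying flat, 64 mm outer diameter, 19 mm high. Leave alone.
- terminals: White terminal strip, 45 by 100 by 30 mm. Leave alone.
- contactor: Black and grey contactor, 70 by 45 mm, 72 mm high. Leave alone.
- parts_box: Open black box of screws, 110 by 90 by 35 mm. Leave alone.
Not all that is in view belongs to the job. What is shaped like the spacer but pink or red is not meant.

How it is judged:
On the way:
1. the thick spacer stands upright and square on the base between target and plunger, let go (x of spacer in the frame of target between -0.012 and 0.012 m and z of spacer in the frame of target below 0.003 m and angle between spacer's own z axis and vertical below 0.08 rad and angle between the y axis of spacer and the y axis of target, either way round below 0.15 rad and y of spacer in the frame of target between 0.018 and 0.05 m and contact force between the fingers and spacer below 0.1 N), for 0.2 s.
At the end, for the whole second after the job is handed in: Thick spacer on the base (3 mm; tilt < 0.08, square < 0.15 rad; within 12 mm of the centre line), against the target (2.5 mm, > 1.5 N), plunger pressing it with 3 to 9 N (1 to 3 mm in), knob play taken up clockwise (> +0.08 rad), at rest; others where they were within 20 mm (x of spacer in the frame of target between -0.012 and 0.012 m and z of spacer in the frame of target below 0.003 m and angle between spacer's own z axis and vertical below 0.08 rad and angle between the y axis of spacer and the y axis of target, either way round below 0.15 rad and y of spacer in the frame of target between 0.018 and 0.0235 m and contact force between carriage and spacer between 3 and 9 N and contact force between target and spacer above 1.5 N and value of joint knob above 0.08 rad and linear speed of spacer below 0.01 m/s); the robot touches nothing.
It fails at once if the switch or its plunger presses or is pressed on the spacer with more than 15 N (plunger bottomed) (contact force between carriage and spacer above 15 N).
It fails at once if the gripper pushes the carriage itself with more than 5 N (contact force between the fingers and carriage above 5 N).
It fails at once if another thing on the bench is moved by more than 20 mm (distance of any of thin_spacer, meter, driver, tape, terminals, contactor, parts_box from where it was at the start of the episode above 0.02 m).
It also fails if it takes over 72 s, if anything falls off the work surface, if the arm or the gripper's body presses on something with over 40 N, if the wrist force passes 120 N, or if a joint passes its speed limit or range.

## Working session

There is one attempt and no reset: what is moved stays moved. The work goes in short steps, Python scripts to look and compute and a shell command to move; the robot and the scene stay as the last step left them, time stands still between calls to the robot, and variables do not carry over. Pictures are saved under pics/ and viewed, about 8 in all and at most 12, crops included, and the job is handed in when it is done.

```bash
mkdir -p pics; ls; cat > h.py <<'E'
import numpy as np, cv2
from rig import robot
def snap(n,f=None):
    im=robot.snapshot(n); m=robot.camera_model(n)
    if f: cv2.imwrite('pics/'+f,cv2.cvtColor(im,cv2.COLOR_RGB2BGR))
    return im,m
def ray(m,u,v):
    K=np.array(m['K']);E=np.array(m['extrinsics']);k=m['k1']
    d=np.array([(u-K[0,2])/K[0,0],(v-K[1,2])/K[1,1]]);s=d.copy()
    for _ in range(20): s=d/(1+k*(s@s))
    R=E[:3,:3];return -R.T@E[:3,3],R.T@np.array([s[0],s[1],1])
def onz(m,u,v,z):
    o,d=ray(m,u,v);return o+d*(z-o[2])/d[2]
def proj(m,p):
    K=np.array(m['K']);E=np.array(m['extrinsics']);c=E[:3,:3]@np.array(p)+E[:3,3]
    s=c[:2]/c[2];s=s*(1+m['k1']*(s@s));return K[0,0]*s[0]+K[0,2],K[1,1]*s[1]+K[1,2]
E
python3 - <<'E'
from h import *
im,m=snap('top','top1.png');print(m)
im2,m2=snap('side','side1.png');print(m2)
print(robot.observe())
E
```

```text
pics
{'K': array([[388.48869884,   0.        , 253.66522907],
       [  0.        , 388.48869884, 191.15860494],
       [  0.        ,   0.        ,   1.        ]]), 'k1': -0.11936301731118748, 'extrinsics': array([[ 4.54808563e-03, -9.99595164e-01, -2.80859883e-02,
         1.88847678e-02],
       [-9.89474530e-01, -4.36167116e-04, -1.44706475e-01,
         5.48439018e-01],
       [ 1.44635642e-01,  2.84485075e-02, -9.89075939e-01,
         1.08119708e+00],
       [ 0.00000000e+00,  0.00000000e+00,  0.00000000e+00,
         1.00000000e+00]])}
{'K': array([[377.51145183,   0.        , 258.91537693],
       [  0.        , 377.51145183, 187.37306095],
       [  0.        ,   0.        ,   1.        ]]), 'k1': -0.08287253014974347, 'extrinsics': array([[ 0.94377434, -0.32976133,  0.0233979 , -0.51768487],
       [-0.15607257, -0.50683315, -0.84779804,  0.1440145 ],
       [ 0.29142984,  0.79647826, -0.52980282,  1.07879998],
       [ 0.        ,  0.        ,  0.        ,  1.        ]])}
{'time': 0.1, 'qpos': array([ 1.11770803e+00,  2.91243166e-01, -1.54084403e-01,  1.12670110e+00,
        1.03479150e-05,  1.43149938e+00]), 'qd': array([-0.00022636, -0.00286196,  0.00238066,  0.00066332,  0.00016799,
        0.00218179]), 'tau': array([ 1.68161507e-03, -5.37979603e+01,  3.31918609e+01,  9.37985169e-03,
       -1.83573761e-04,  1.49498572e-05]), 'position': array([0.16186507, 0.49900373, 0.24176722]), 'tcp_rot': array([ 1.56252746e-01,  9.87716913e-01, -5.87828021e-04, -1.84796660e-04]), 'wrist_force': array([ 1.17653145,  0.06354491, -0.16970135]), 'wrist_torque': array([-0.02817063, -0.00947158, -0.00317717]), 'finger_gap': 0.08542722157755174}
```

View pics/top1.png

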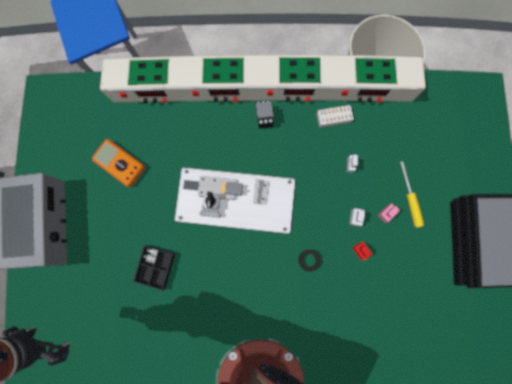

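View pics/side1.png

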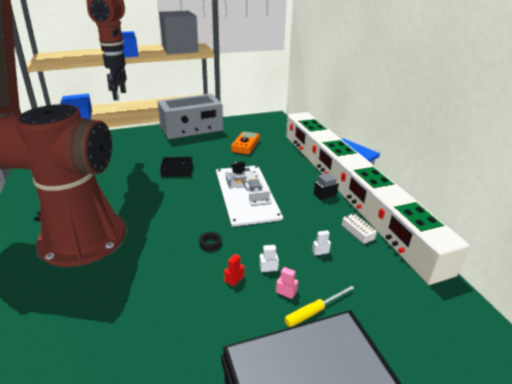

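The top view shows the fixture plate at about (235,200), with the knob at (210,200) and the target at (262,190). The spacers are the white/grey ones at (352,163) and (357,217); the pink and red ones are decoys. I'll zoom in and measure.

```bash
cat > a.py <<'E'
from h import *
im=cv2.cvtColor(cv2.imread('pics/top1.png'),cv2.COLOR_BGR2RGB);m=robot.camera_model('top')
hsv=cv2.cvtColor(im,cv2.COLOR_RGB2HSV)
green=((hsv[...,0]>60)&(hsv[...,0]<95)&(hsv[...,1]>120)).astype(np.uint8)
ng=(1-green)
n,l,s,c=cv2.connectedComponentsWithStats(ng)
for i in range(1,n):
    if 80<s[i,4]<9000:
        print(i,s[i],c[i].round(1),onz(m,*c[i],0.0).round(3))
i=l[222,200]
pts=np.argwhere(l==i)[:,::-1]
w=np.array([onz(m,u,v,0.012)[:2] for u,v in pts])
r=cv2.minAreaRect((w*1000).astype(np.float32));print('fixture',r)
a=cv2.resize(im[150:245,170:300],None,fx=6,fy=6,interpolation=cv2.INTER_CUBIC)
b=cv2.resize(im[145:240,335:380],None,fx=6,fy=6,interpolation=cv2.INTER_CUBIC)
o=cv2.resize(np.hstack([a,b]),None,fx=.76,fy=.76)
cv2.imwrite('pics/crop1.png',cv2.cvtColor(o,cv2.COLOR_RGB2BGR));print(o.shape)
E
python3 a.py
```

```text
18 [316 104  39  24 726] [334.7 115.5] [ 0.791 -0.228  0.   ]
19 [  91  138   56   50 1542] [118.  162.7] [0.643 0.443 0.   ]
20 [346 153  14  21 229] [352.  162.8] [ 0.641 -0.276  0.   ]
21 [399 161  26  68 609] [412.3 200.5] [ 0.526 -0.456  0.   ]
22 [ 173  166  123   69 6770] [235. 200.] [0.528 0.077 0.   ]
23 [ 451  194   61   94 5424] [482.3 240.1] [ 0.405 -0.672  0.   ]
24 [377 202  24  22 324] [388.8 212.6] [ 0.49  -0.382  0.   ]
25 [349 207  17  20 298] [357.  216.8] [ 0.478 -0.286  0.   ]
26 [352 241  22  21 301] [362.2 250.8] [ 0.377 -0.298  0.   ]
27 [ 133  245   41   45 1278] [153.4 267.2] [0.326 0.318 0.   ]
28 [298 250  23  22 266] [309.3 260.2] [ 0.351 -0.142  0.   ]
29 [ 215  338   90   46 3289] [259.5 363.8] [0.053 0.002 0.   ]
fixture ((527.6177368164062, 77.9449462890625), (351.1171569824219, 171.9151153564453), 84.16786193847656)
(433, 798, 3)
```

View pics/crop1.png

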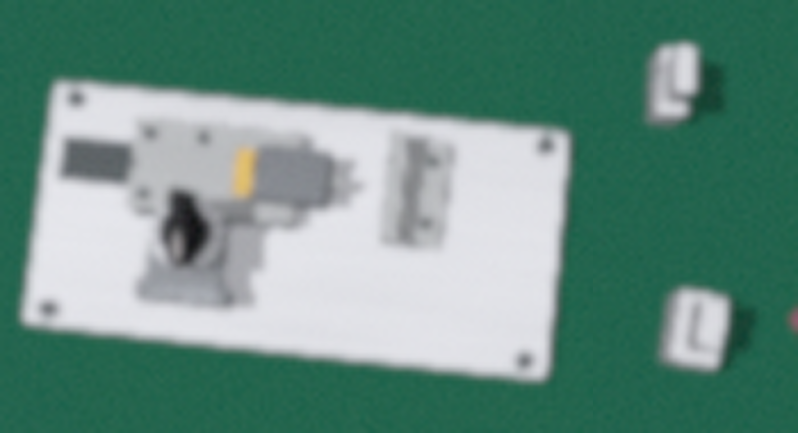

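```bash
python3 - <<'E'
from h import *
m=robot.camera_model('top')
f=lambda a,b:(170+a/4.56,150+b/4.56)
print('knob',onz(m,*f(183,230),.09),'tip',onz(m,*f(362,185),.027),'targ',onz(m,*f(405,190),.044))
print('thickstem',onz(m,*f(712,325),.07) , 345-170)
print(robot.camera_model('wrist'))
E
python3 -m jog '[{"delta_pos":[0.8,-0.8,0],"delta_rot":[0,0,1],"jaw":0},{"delta_pos":[0.8,-0.8,0],"delta_rot":[0,0,1],"jaw":0},{"delta_pos":[0.8,-0.8,0],"delta_rot":[0,0,0.4],"jaw":0},{"delta_pos":[0.8,-0.8,0],"delta_rot":[0,0,0],"jaw":0},{"delta_pos":[0.8,-0.8,0],"delta_rot":[0,0,0],"jaw":0},{"delta_pos":[0.8,-0.8,0],"delta_rot":[0,0,0],"jaw":0},{"delta_pos":[0.8,-0.8,0],"delta_rot":[0,0,0],"jaw":0},{"delta_pos":[0.8,-0.8,0.2],"delta_rot":[0,0,0],"jaw":0},{"delta_pos":[0,-0.8,0],"delta_rot":[0,0,0],"jaw":0},{"delta_pos":[0,0,0],"delta_rot":[0,0,0],"jaw":0}]' 30
```

```text
knob [0.515162   0.13892034 0.09      ] tip [0.55204764 0.03315611 0.027     ] targ [0.54635966 0.00532855 0.044     ]
thickstem [ 0.45962326 -0.18227717  0.07      ] 175
{'K': array([[280.44251433,   0.        , 254.59372483],
       [  0.        , 280.44251433, 188.35998058],
       [  0.        ,   0.        ,   1.        ]]), 'k1': -0.02696304782742148, 'extrinsics': array([[ 3.09794329e-01,  9.50803403e-01, -6.01700692e-04,
        -5.24044635e-01],
       [ 9.18736833e-01, -2.99183194e-01,  2.57705352e-01,
        -3.32098047e-02],
       [ 2.44847107e-01, -8.03884611e-02, -9.66223364e-01,
         3.78222704e-01],
       [ 0.00000000e+00,  0.00000000e+00,  0.00000000e+00,
         1.00000000e+00]])}
time: 1.1
position: [0.4449, 0.1732, 0.2507]
tcp_rot: [0.055, 0.999, -0.001, -0.0]
wrist_force: [-1.0, 0.4, 0.8]
finger_gap: 0.0853
```

```bash
python3 - <<'E'
from h import *
im,m=snap('wrist','w1.png');E=m['extrinsics'];print(-E[:3,:3].T@E[:3,3])
E
```

```text
[0.38013311 0.18158279 0.38266018]
```

View pics/w1.png

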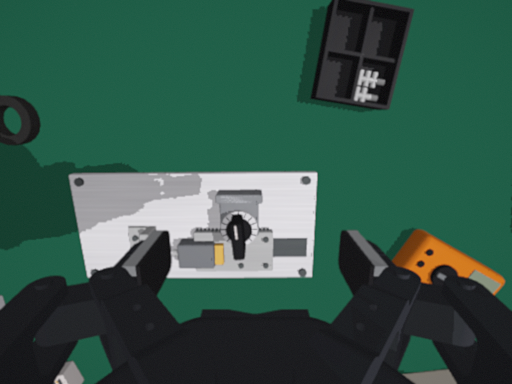

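The wrist view shows the knob bar from about (235,217) to (240,257) and the plate corners at (71,174), (317,172) and (312,278). The switch body is at (197,253) and the target at (143,240), partly hidden by the left finger.

```bash
python3 - <<'E'
from h import *
m=robot.camera_model('wrist');im=cv2.imread('pics/w1.png')
for p in [(71,174),(317,172),(312,278)]: print('corner',onz(m,*p,.012).round(4))
for p in [(78,181),(306,180),(302,272),(95,272)]: print('hole',onz(m,*p,.012).round(4))
g=cv2.cvtColor(im,cv2.COLOR_BGR2GRAY)
mk=np.zeros_like(g);mk[205:265,215:262]=(g[205:265,215:262]<45)
n,l,s,c=cv2.connectedComponentsWithStats(mk);print(s,c.round(1))
i=1+np.argmax(s[1:,4]);pts=np.argwhere(l==i)[:,::-1]
print(cv2.minAreaRect(pts.astype(np.float32)),[onz(m,*p,.09).round(4) for p in cv2.boxPoints(cv2.minAreaRect(pts.astype(np.float32)))])
o=cv2.resize(im[165:285,60:320],None,fx=3,fy=3,interpolation=cv2.INTER_CUBIC);cv2.imwrite('pics/w1c.png',o)
E
```

```text
corner [ 0.4306 -0.076   0.012 ]
corner [0.4647 0.2571 0.012 ]
corner [0.626  0.2414 0.012 ]
hole [ 0.4413 -0.0689  0.012 ]
hole [0.4741 0.2416 0.012 ]
hole [0.6142 0.2271 0.012 ]
hole [ 0.5814 -0.0819  0.012 ]
[[     0      0    512    384 196027]
 [   227    215     24     44    581]] [[255.6 191.4]
 [238.6 235.1]]
((238.5, 236.5), (43.0, 23.0), 90.0) [array([0.4846, 0.1394, 0.09  ]), array([0.4874, 0.1648, 0.09  ]), array([0.54  , 0.1588, 0.09  ]), array([0.5371, 0.1323, 0.09  ])]
```

View pics/w1c.png

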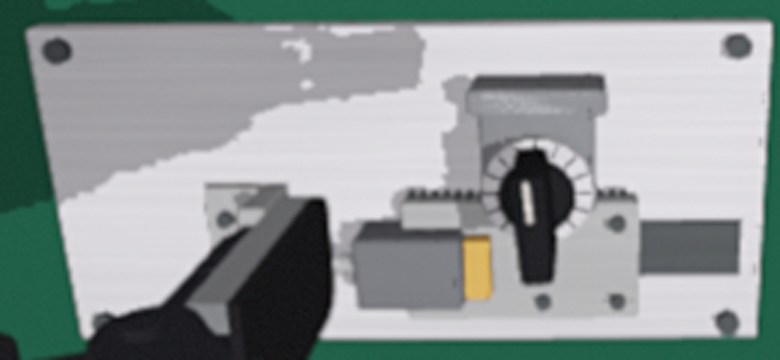

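```bash
python3 - <<'E'
from h import *
m=robot.camera_model('top');w=robot.camera_model('wrist')
print(proj(m,[.512,.149,.09]),-m['extrinsics'][:3,:3].T@m['extrinsics'][:3,3])
o1,d1=ray(w,238,237)
im=cv2.imread('pics/top1.png');g=cv2.cvtColor(im,cv2.COLOR_BGR2GRAY)
print(g[188:212,200:222])
print(robot.observe()['position'])
E
```

```text
(np.float64(206.4819180241554), np.float64(201.5692166411971)) [ 0.38620092 -0.01164211  1.14927909]
[[189 192 192 191 191 190 192 191 189 189 188 189 189 189 188 188 188 188
  187 188 189 191]
 [188 189 190 192 191 191 191 189 186 187 187 189 189 189 189 190 189 188
  188 189 188 189]
 [181 178 183 189 191 190 186 177 171 173 177 180 186 187 189 189 189 189
  189 189 188 188]
 [167 158 168 182 190 188 176 155 138 138 145 157 167 178 185 189 189 190
  190 187 186 188]
 [156 144 158 178 189 186 165 129  95  88  96 114 138 160 176 184 185 185
  185 184 183 182]
 [169 160 168 182 189 184 158 112  72  54  56  66 103 140 164 172 172 172
  171 172 170 167]
 [181 177 180 186 191 183 156 110  64  49  41  46  86 125 149 158 156 153
  152 152 150 147]
 [177 171 172 178 188 185 159 109  67  47  42  39  65 109 138 151 149 145
  142 140 139 138]
 [178 167 166 172 183 183 157 107  63  47  35  30  47  86 124 145 150 149
  143 137 133 133]
 [202 195 194 190 185 169 132  88  56  51  39  32  31  57 102 132 147 152
  141 131 123 125]
 [222 220 214 207 189 153 104  66  51  45  37  30  20  40  70 106 137
[... 568 characters left out ...]
 135 153 166]
 [225 215 199 191 199 191 158 127 136 120  75  41  57  91 124 146 150 140
  126 132 154 165]
 [224 211 189 178 184 187 164 132 124 105  68  52  86 119 139 149 146 131
  119 134 156 166]
 [223 209 185 167 167 175 164 138 116  99  82  83 107 135 145 143 132 123
  121 138 157 167]
 [222 207 182 161 157 161 159 146 128 118 118 118 125 136 141 135 126 125
  127 148 161 168]
 [217 200 177 159 155 154 155 149 144 142 144 142 140 138 140 139 136 135
  139 153 163 167]
 [206 187 167 157 154 153 154 152 151 151 151 150 147 147 145 147 145 141
  142 155 165 169]
 [189 173 162 157 155 156 157 155 154 153 153 153 153 153 151 151 149 146
  141 153 163 168]]
[0.44452712 0.17507889 0.25072617]
```

```bash
python3 -m jog '[{"delta_pos":[0.4,-0.15,-0.3],"delta_rot":[0,0,0],"jaw":0},{"delta_pos":[0.4,-0.15,-0.3],"delta_rot":[0,0,0],"jaw":0},{"delta_pos":[0.4,-0.15,-0.3],"delta_rot":[0,0,0],"jaw":0},{"delta_pos":[0.16,-0.15,-0.3],"delta_rot":[0,0,0],"jaw":0},{"delta_pos":[0,0,0],"delta_rot":[0,0,0],"jaw":0},{"delta_pos":[0,0,0],"delta_rot":[0,0,0],"jaw":0}]'
python3 - <<'E'
from h import *
im,m=snap('wrist','w2.png');print(robot.observe()['position'])
for z in (.09,):print(proj(m,[.512,.145,z]),proj(m,[.512,.149,.09]))
E
```

```text
time: 1.75
position: [0.5116, 0.1479, 0.1909]
tcp_rot: [0.052, 0.999, 0.0, -0.001]
wrist_force: [0.1, 0.5, 0.1]
finger_gap: 0.0856
[0.51184448 0.14796164 0.19151899]
(np.float64(251.7153430723481), np.float64(191.73252707188442)) (np.float64(256.3197006335465), np.float64(191.26537401945686))
```

View pics/w2.png

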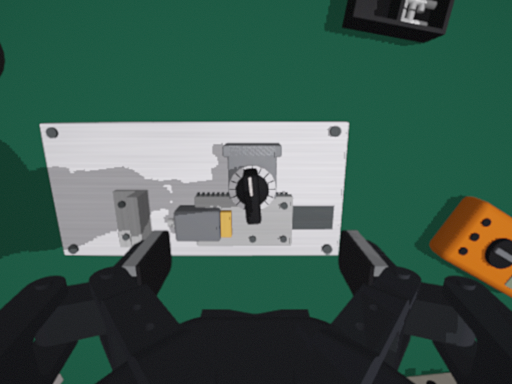

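Measured from this view, the knob bar spans about (252,169) to (253,222), the plunger tip is near (170,222) and the target plate is at about (125-150, 190-245).

```bash
python3 - <<'E'
from h import *
m=robot.camera_model('wrist');print(onz(m,252.5,195.5,.09),robot.observe()['qpos'].round(2))
im=cv2.imread('pics/w2.png')
o=cv2.resize(im[180:250,105:245],None,fx=5,fy=5,interpolation=cv2.INTER_CUBIC);cv2.imwrite('pics/w2c.png',o)
E
```

```text
[0.51544438 0.14531334 0.09      ] [ 0.14  0.34 -0.22  1.01  0.    0.25]
```

View pics/w2c.png

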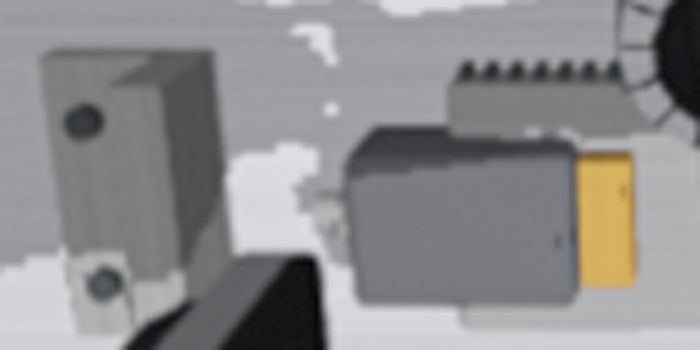

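```bash
python3 - <<'E'
from h import *
m=robot.camera_model('wrist');a=np.radians(6);Y=np.array([np.sin(a),np.cos(a)]);X=np.array([np.cos(a),-np.sin(a)]);c=np.array([.5278,.0795])
for n,p in dict(face=(149.8,218,.012),tip=(166.5,220,.027),body=(175,220,.041),knob=(252.5,195.5,.09)).items():
    w=onz(m,*p)[:2]-c;print(n,w@X,w@Y)
E
python3 -m jog '[{"delta_pos":[0.07,-0.06,-0.5],"delta_rot":[0,0,0],"jaw":0},{"delta_pos":[0,0,-0.5],"delta_rot":[0,0,0],"jaw":0},{"delta_pos":[0,0,-0.5],"delta_rot":[0,0,0],"jaw":0},{"delta_pos":[0,0,-0.4],"delta_rot":[0,0,0],"jaw":0},{"delta_pos":[0,0,-0.35],"delta_rot":[0,0,0],"jaw":100},{"delta_pos":[0,0,0],"delta_rot":[0,0,0],"jaw":150},{"delta_pos":[0,0,0],"delta_rot":[0,0,0],"jaw":180},{"delta_pos":[0,0,0],"delta_rot":[0,0,0],"jaw":255},{"delta_pos":[0,0,0],"delta_rot":[0,0,0],"jaw":255},{"delta_pos":[0,0,0],"delta_rot":[0,0,0],"jaw":255}]' 30; python3 -m jog '[{"delta_pos":[0,0,0],"delta_rot":[0,0,0],"jaw":255},{"delta_pos":[0,0,0],"delta_rot":[0,0,0],"jaw":255}]'
```

```text
face 0.031629103343812845 -0.05834872285402639
tip 0.028250240265544995 -0.03359175658290764
body 0.022751153103254096 -0.019699114313767398
knob -0.019167298017917205 0.0641612971749537
time: 2.8
position: [0.5168, 0.1445, 0.0798]
tcp_rot: [0.052, 0.999, 0.0, 0.001]
wrist_force: [-0.3, 1.0, 7.4]
finger_gap: 0.0131
time: 3.0
position: [0.5168, 0.1445, 0.0798]
tcp_rot: [0.052, 0.999, 0.001, 0.001]
wrist_force: [-0.6, 1.4, 7.1]
finger_gap: 0.013
```

```bash
python3 -m jog '[{"delta_pos":[0,0,0.02],"delta_rot":[0,0,1],"jaw":255},{"delta_pos":[0,0,0],"delta_rot":[0,0,1],"jaw":255},{"delta_pos":[0,0,0],"delta_rot":[0,0,1],"jaw":255},{"delta_pos":[0,0,0],"delta_rot":[0,0,1],"jaw":255},{"delta_pos":[0,0,0],"delta_rot":[0,0,1],"jaw":255},{"delta_pos":[0,0,0],"delta_rot":[0,0,1],"jaw":255},{"delta_pos":[0,0,0],"delta_rot":[0,0,1],"jaw":255},{"delta_pos":[0,0,0],"delta_rot":[0,0,1],"jaw":255},{"delta_pos":[0,0,0],"delta_rot":[0,0,1],"jaw":255}]'
python3 -c "
from rig import robot
s=robot.observe();print(s['wrist_torque'],s['qpos'])"
python3 -m jog '[{"delta_pos":[0,0,0],"delta_rot":[0,0,1],"jaw":255},{"delta_pos":[0,0,0],"delta_rot":[0,0,1],"jaw":255},{"delta_pos":[0,0,0],"delta_rot":[0,0,1],"jaw":255},{"delta_pos":[0,0,0],"delta_rot":[0,0,1],"jaw":255},{"delta_pos":[0,0,0],"delta_rot":[0,0,1],"jaw":255},{"delta_pos":[0,0,0],"delta_rot":[0,0,1],"jaw":255},{"delta_pos":[0,0,0],"delta_rot":[0,0,1],"jaw":255},{"delta_pos":[0,0,0],"delta_rot":[0,0,1],"jaw":255},{"delta_pos":[0,0,0],"delta_rot":[0,0,0],"jaw":255}]'
python3 -c "
from rig import robot
s=robot.observe();print(s['wrist_torque'],s['qpos'])"
```

```text
time: 3.9
position: [0.5172, 0.143, 0.08]
tcp_rot: [-0.335, 0.942, -0.001, 0.001]
wrist_force: [3.7, -5.2, -5.1]
finger_gap: 0.0131
[-1.11109301 -1.00151615 -0.17789121] [ 0.1349239   0.45795793 -0.36782337  0.74291382 -0.00229263 -0.54846358]
time: 4.8
position: [0.5184, 0.1424, 0.08]
tcp_rot: [-0.637, 0.771, -0.003, 0.001]
wrist_force: [9.7, -7.3, -8.6]
finger_gap: 0.0136
[-1.75155058e+00 -1.95839928e+00  4.13725414e-04] [ 0.13433582  0.45827026 -0.36707102  0.74147283 -0.003865   -1.24620612]
```

```bash
python3 -m jog '[{"delta_pos":[0,0,0],"delta_rot":[0,0,0],"jaw":120},{"delta_pos":[0,0,0],"delta_rot":[0,0,0],"jaw":0},{"delta_pos":[0,0,0],"delta_rot":[0,0,0],"jaw":0},{"delta_pos":[0,0,0.4],"delta_rot":[0,0,0],"jaw":0},{"delta_pos":[0,0,0.8],"delta_rot":[0,0,0],"jaw":0},{"delta_pos":[0,0,0.8],"delta_rot":[0,0,0],"jaw":0},{"delta_pos":[0,-0.3,0.3],"delta_rot":[0,0,-1],"jaw":0},{"delta_pos":[0,-0.6,0],"delta_rot":[0,0,-1],"jaw":0},{"delta_pos":[0,-0.6,0],"delta_rot":[0,0,-1],"jaw":0},{"delta_pos":[0,-0.6,0],"delta_rot":[0,0,-1],"jaw":0}]'; python3 -m jog '[{"delta_pos":[-0.1,-0.6,0],"delta_rot":[0,0,-1],"jaw":0},{"delta_pos":[-0.1,-0.6,0],"delta_rot":[0,0,-1],"jaw":0},{"delta_pos":[-0.1,-0.6,0],"delta_rot":[0,0,-1],"jaw":0},{"delta_pos":[-0.1,-0.6,0],"delta_rot":[0,0,-1],"jaw":0},{"delta_pos":[-0.1,-0.6,0],"delta_rot":[0,0,-1],"jaw":0},{"delta_pos":[-0.1,-0.6,0],"delta_rot":[0,0,-1],"jaw":0},{"delta_pos":[-0.1,-0.6,0],"delta_rot":[0,0,-1],"jaw":0},{"delta_pos":[-0.1,-0.6,0],"delta_rot":[0,0,-1],"jaw":0},{"delta_pos":[-0.1,-0.6,0],"delta_rot":[0,0,-1],"jaw":0},{"delta_pos":[0,-0.6,0],"delta_rot":[0,0,-1],"jaw":0}]'; python3 -m jog '[{"delta_pos":[0,-0.3,0],"delta_rot":[0,0,-1],"jaw":0},{"delta_pos":[0,0,0],"delta_rot":[0,0,-1],"jaw":0},{"delta_pos":[0,0,0],"delta_rot":[0,0,-1],"jaw":0},{"delta_pos":[0,0,0],"delta_rot":[0,0,0],"jaw":0},{"delta_pos":[0,0,0],"delta_rot":[0,0,0],"jaw":0}]'
python3 - <<'E'
from h import *
im,m=snap('wrist','w3.png');print(robot.observe()['position'])
for z in (.07,0):print(proj(m,[.47,-.28,z]))
E
```

```text
time: 5.8
position: [0.5157, 0.0383, 0.1949]
tcp_rot: [-0.491, 0.871, -0.0, 0.0]
wrist_force: [0.3, -0.1, 0.6]
finger_gap: 0.0856
time: 6.8
position: [0.4702, -0.2618, 0.1947]
tcp_rot: [-0.077, 0.997, 0.0, -0.0]
wrist_force: [0.2, -0.4, -0.1]
finger_gap: 0.0856
time: 7.3
position: [0.4708, -0.2757, 0.1946]
tcp_rot: [0.051, 0.999, 0.0, 0.0]
wrist_force: [0.5, -0.9, 0.1]
finger_gap: 0.0857
[ 0.47085482 -0.27569267  0.19456049]
(np.float64(250.42260887382577), np.float64(184.1826321601953))
(np.float64(251.2274980158538), np.float64(169.78086617952445))
```

View pics/w3.png

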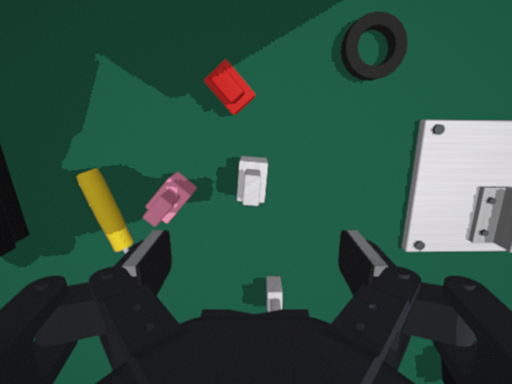

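The thick spacer is at about (252,181), with its block 29 px wide, or roughly 30 mm. The thin one is at (275,292).

```bash
python3 - <<'E'
from h import *
im=cv2.imread('pics/w3.png');g=cv2.cvtColor(im,cv2.COLOR_BGR2GRAY);hsv=cv2.cvtColor(im,cv2.COLOR_BGR2HSV)
mk=((hsv[...,1]<60)&(g>80)).astype(np.uint8);m=robot.camera_model('wrist')
for r in range(154,208,3):
    c=np.where(mk[r,225:285])[0]+225
    if len(c): print(r,c[0],c[-1], onz(m,c[0]-.5,r,.036)[:2].round(4),onz(m,c[-1]+.5,r,.036)[:2].round(4))
cv2.imwrite('pics/w3c.png',cv2.resize(im[150:212,222:284],None,fx=7,fy=7,interpolation=cv2.INTER_CUBIC))
E
```

```text
157 241 263 [ 0.4484 -0.2885] [ 0.4508 -0.2647]
160 239 266 [ 0.4513 -0.291 ] [ 0.4543 -0.2619]
163 239 267 [ 0.4544 -0.2914] [ 0.4575 -0.2611]
166 238 267 [ 0.4575 -0.2928] [ 0.4607 -0.2614]
169 238 267 [ 0.4607 -0.2931] [ 0.4639 -0.2617]
172 238 267 [ 0.4639 -0.2935] [ 0.4671 -0.262 ]
175 238 267 [ 0.4671 -0.2939] [ 0.4703 -0.2623]
178 238 266 [ 0.4703 -0.2943] [ 0.4735 -0.2637]
181 237 266 [ 0.4734 -0.2957] [ 0.4767 -0.264 ]
184 237 266 [ 0.4767 -0.2961] [ 0.48   -0.2643]
187 237 265 [ 0.48   -0.2965] [ 0.4832 -0.2656]
190 237 265 [ 0.4833 -0.2969] [ 0.4865 -0.266 ]
193 237 265 [ 0.4866 -0.2973] [ 0.4898 -0.2663]
196 237 265 [ 0.49   -0.2977] [ 0.4932 -0.2666]
199 236 264 [ 0.4932 -0.2992] [ 0.4965 -0.268 ]
202 242 263 [ 0.4973 -0.2931] [ 0.4997 -0.2694]
205 244 258 [ 0.5009 -0.2914] [ 0.5026 -0.2751]
```

View pics/w3c.png

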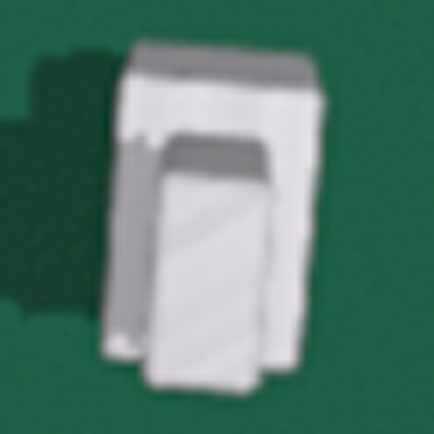

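```bash
python3 - <<'E'
from h import *
m=robot.camera_model('wrist')
for n,z,P in (('block',.036,[(120,72),(322,92),(300,370),(102,358)]),('stem',.07,[(160,175),(270,178),(257,393),(143,385)])):
    w=np.array([onz(m,221.5+x/7,149.5+y/7,z)[:2] for x,y in P]);c=w.mean(0)
    ax=(w[2]+w[3]-w[0]-w[1])/2;ay=(w[1]+w[2]-w[0]-w[3])/2
    print(n,c,np.linalg.norm(ax),np.linalg.norm(ay),np.degrees(np.arctan2(ax[1],ax[0])),np.degrees(np.arctan2(ay[1],ay[0])))
E
```

```text
block [ 0.47590703 -0.27980399] 0.04424995119393612 0.03053412842920132 -10.004325970076588 79.43018008269425
stem [ 0.47583304 -0.27995028] 0.029913129634390426 0.015192975925538229 -9.966681003436914 81.14006778241564
```

```bash
python3 -m jog '[{"delta_pos":[0.1,-0.09,-0.3],"delta_rot":[0,0,-0.82],"jaw":120},{"delta_pos":[0,0,-0.6],"delta_rot":[0,0,0],"jaw":120},{"delta_pos":[0,0,-0.6],"delta_rot":[0,0,0],"jaw":120},{"delta_pos":[0,0,-0.6],"delta_rot":[0,0,0],"jaw":120},{"delta_pos":[0,0,-0.5],"delta_rot":[0,0,0],"jaw":120},{"delta_pos":[0,0,-0.25],"delta_rot":[0,0,0],"jaw":120},{"delta_pos":[0,0,0],"delta_rot":[0,0,0],"jaw":180},{"delta_pos":[0,0,0],"delta_rot":[0,0,0],"jaw":255},{"delta_pos":[0,0,0],"delta_rot":[0,0,0],"jaw":255},{"delta_pos":[0,0,0],"delta_rot":[0,0,0],"jaw":255}]' 40; python3 -m jog '[{"delta_pos":[0,0,0],"delta_rot":[0,0,0],"jaw":255},{"delta_pos":[0,0,0],"delta_rot":[0,0,0],"jaw":255},{"delta_pos":[0,0,0],"delta_rot":[0,0,0],"jaw":255}]'
```

```text
time: 8.35
position: [0.4764, -0.2808, 0.053]
tcp_rot: [0.088, 0.996, -0.0, 0.001]
wrist_force: [0.5, -0.1, -2.0]
finger_gap: 0.0152
time: 8.65
position: [0.4763, -0.2808, 0.0528]
tcp_rot: [0.088, 0.996, -0.0, 0.001]
wrist_force: [-0.7, 1.3, 5.8]
finger_gap: 0.015
```

```bash
python3 -m jog '[{"delta_pos":[0,0,0.4],"delta_rot":[0,0,0],"jaw":255},{"delta_pos":[0,0,0.7],"delta_rot":[0,0,0],"jaw":255},{"delta_pos":[0,0,0.7],"delta_rot":[0,0,0],"jaw":255},{"delta_pos":[0,0,0.7],"delta_rot":[0,0,0],"jaw":255},{"delta_pos":[0.1,0.3,0.5],"delta_rot":[0,0,0],"jaw":255},{"delta_pos":[0.3,0.6,0],"delta_rot":[0,0,0.82],"jaw":255},{"delta_pos":[0.3,0.6,0],"delta_rot":[0,0,0],"jaw":255},{"delta_pos":[0.3,0.6,0],"delta_rot":[0,0,0],"jaw":255},{"delta_pos":[0.3,0.6,0],"delta_rot":[0,0,0],"jaw":255},{"delta_pos":[0.3,0.6,0],"delta_rot":[0,0,0],"jaw":255}]'; python3 -m jog '[{"delta_pos":[0.3,0.6,0],"delta_rot":[0,0,0],"jaw":255},{"delta_pos":[0.3,0.6,0],"delta_rot":[0,0,0],"jaw":255},{"delta_pos":[0.3,0.6,0],"delta_rot":[0,0,0],"jaw":255},{"delta_pos":[0.3,0.6,0],"delta_rot":[0,0,0],"jaw":255},{"delta_pos":[0.2,0.5,0],"delta_rot":[0,0,0],"jaw":255},{"delta_pos":[0,0,0],"delta_rot":[0,0,0],"jaw":255},{"delta_pos":[0,0,0],"delta_rot":[0,0,0],"jaw":255},{"delta_pos":[0,0,0],"delta_rot":[0,0,0],"jaw":255}]'
python3 - <<'E'
from h import *
im,m=snap('wrist','w4.png');print(robot.observe()['position'])
u,v=map(int,proj(m,[.553,.035,.03]));print(u,v)
im=cv2.imread('pics/w4.png');u0,v0=max(u-75,0),max(v-60,0);print(u0,v0)
cv2.imwrite('pics/w4c.png',cv2.resize(im[v0:v0+120,u0:u0+150],None,fx=5,fy=5,interpolation=cv2.INTER_CUBIC))
E
```

```text
time: 9.65
position: [0.5561, -0.1141, 0.2019]
tcp_rot: [0.052, 0.999, 0.0, -0.0]
wrist_force: [-0.1, -0.4, -1.6]
finger_gap: 0.0154
time: 10.45
position: [0.6254, 0.0288, 0.2018]
tcp_rot: [0.052, 0.999, -0.0, -0.0]
wrist_force: [0.0, 0.0, -1.7]
finger_gap: 0.0157
[0.6254702  0.02865203 0.20193441]
253 105
178 45
```

View pics/w4c.png

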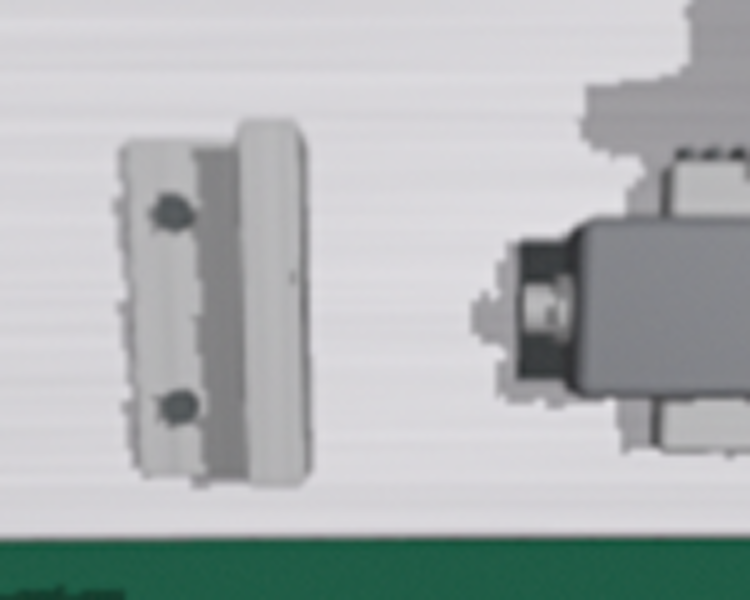

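```bash
python3 - <<'E'
from h import *
m=robot.camera_model('wrist');a=np.radians(6);Y=np.array([np.sin(a),np.cos(a)]);X=np.array([np.cos(a),-np.sin(a)]);c=np.array([.5278,.0795])
f=lambda x,y:(177.5+x/5,44.5+y/5)
W={}
for n,(x,y,z) in dict(ft=(303,125,.044),fb=(311,482,.044),lt=(238,125,.044),lb=(250,482,.044),tip=(521,308,.027),bt=(583,222,.041),bb=(580,392,.041),e1=(0,541,.012),e2=(750,534,.012)).items():
    w=W[n]=onz(m,*f(x,y),z)[:2];print(n,w.round(4),(w-c)@X,(w-c)@Y)
ang=lambda d:np.degrees(np.arctan2(d[1],d[0]))
print('face ang',ang(W['fb']-W['ft']),'edge',ang(W['e2']-W['e1']))
mid=(W['ft']+W['fb']+W['lt']+W['lb'])/4
print('mid',mid,'goal',mid+.026*Y,'gap',(W['tip']-W['ft'])@Y)
E
```

```text
ft [0.5181 0.0236] -0.0038397909674896323 -0.056563398150251985
fb [0.5862 0.017 ] 0.06460210330190316 -0.05602112652880653
lt [0.5167 0.0112] -0.0038843415180669643 -0.06911802616716071
lb [0.5849 0.0046] 0.06457033056756474 -0.06852164884243922
tip [0.5563 0.0643] 0.029898991198578303 -0.012156682044786054
bt [0.5414 0.0765] 0.013809212430575458 -0.0015202920119639569
bb [0.5742 0.0735] 0.04675898740681909 -0.001070907789871305
e1 [ 0.5946 -0.0578] 0.08080696530869438 -0.1295505532067429
e2 [0.6114 0.114 ] 0.07952745291975788 0.04306422526461709
face ang -5.546049602030023 edge 84.42469896097236
mid [0.55145686 0.01411294] goal [0.5541746  0.03997051] gap 0.04440671610546593
```

```bash
python3 -m jog '[{"delta_pos":[-0.5,0.08,0],"delta_rot":[0,0,0.09],"jaw":255},{"delta_pos":[-0.5,0.08,0],"delta_rot":[0,0,0],"jaw":255},{"delta_pos":[-0.43,0.066,-0.2],"delta_rot":[0,0,0],"jaw":255},{"delta_pos":[0,0,-0.5],"delta_rot":[0,0,0],"jaw":255},{"delta_pos":[0,0,-0.5],"delta_rot":[0,0,0],"jaw":255},{"delta_pos":[0,0,-0.4],"delta_rot":[0,0,0],"jaw":255},{"delta_pos":[0,0,-0.4],"delta_rot":[0,0,0],"jaw":255},{"delta_pos":[0,0,-0.3],"delta_rot":[0,0,0],"jaw":255},{"delta_pos":[0,0,0],"delta_rot":[0,0,0],"jaw":255},{"delta_pos":[0,0,0],"delta_rot":[0,0,0],"jaw":255}]'
```

```text
time: 11.5
position: [0.5543, 0.0402, 0.0875]
tcp_rot: [0.049, 0.999, -0.0, 0.0]
wrist_force: [-0.1, -0.3, -2.8]
finger_gap: 0.0151
```

```bash
python3 -m jog '[{"delta_pos":[0,0,-0.2],"delta_rot":[0,0,0],"jaw":255},{"delta_pos":[0,0,-0.14],"delta_rot":[0,0,0],"jaw":255},{"delta_pos":[0,0,-0.09],"delta_rot":[0,0,0],"jaw":255},{"delta_pos":[0,0,0],"delta_rot":[0,0,0],"jaw":255},{"delta_pos":[0,0,0],"delta_rot":[0,0,0],"jaw":255}]';python3 -m jog '[{"delta_pos":[0,0,-0.02],"delta_rot":[0,0,0],"jaw":255},{"delta_pos":[0,0,0],"delta_rot":[0,0,0],"jaw":255}]'
```

```text
time: 12.0
position: [0.5543, 0.0409, 0.0654]
tcp_rot: [0.048, 0.999, -0.0, -0.0]
wrist_force: [0.3, -0.0, -2.5]
finger_gap: 0.0148
time: 12.2
position: [0.5546, 0.0409, 0.0647]
tcp_rot: [0.048, 0.999, -0.0, 0.0]
wrist_force: [-0.7, 0.1, 1.5]
finger_gap: 0.0153
```

```bash
python3 -m jog '[{"delta_pos":[0,0,0],"delta_rot":[0,0,0],"jaw":200},{"delta_pos":[0,0,0],"delta_rot":[0,0,0],"jaw":150},{"delta_pos":[0,0,0],"delta_rot":[0,0,0],"jaw":120},{"delta_pos":[0,0,0],"delta_rot":[0,0,0],"jaw":120},{"delta_pos":[0,0,0.1],"delta_rot":[0,0,0],"jaw":120},{"delta_pos":[0,0,0.3],"delta_rot":[0,0,0],"jaw":120},{"delta_pos":[0,0,0.6],"delta_rot":[0,0,0],"jaw":60},{"delta_pos":[0,0,0.6],"delta_rot":[0,0,0],"jaw":0},{"delta_pos":[-0.1,0.2,0.1],"delta_rot":[0,0,1],"jaw":0},{"delta_pos":[-0.1,0.2,0],"delta_rot":[0,0,1],"jaw":0}]'; python3 -m jog '[{"delta_pos":[-0.1,0.2,0],"delta_rot":[0,0,1],"jaw":0},{"delta_pos":[-0.1,0.2,0],"delta_rot":[0,0,1],"jaw":0},{"delta_pos":[-0.1,0.2,0],"delta_rot":[0,0,1],"jaw":0},{"delta_pos":[-0.1,0.2,0],"delta_rot":[0,0,1],"jaw":0},{"delta_pos":[-0.1,0.2,0],"delta_rot":[0,0,1],"jaw":0},{"delta_pos":[0,0.2,0],"delta_rot":[0,0,1],"jaw":0},{"delta_pos":[0,0.2,0],"delta_rot":[0,0,1],"jaw":0},{"delta_pos":[0,0.2,0],"delta_rot":[0,0,1],"jaw":0},{"delta_pos":[0,0,0],"delta_rot":[0,0,1],"jaw":0},{"delta_pos":[0,0,0],"delta_rot":[0,0,1],"jaw":0}]'; python3 -m jog '[{"delta_pos":[0,0,0],"delta_rot":[0,0,1],"jaw":0},{"delta_pos":[0,0,0],"delta_rot":[0,0,1],"jaw":0},{"delta_pos":[0,0,0],"delta_rot":[0,0,1],"jaw":0},{"delta_pos":[0,0,0],"delta_rot":[0,0,1],"jaw":0},{"delta_pos":[0,0,0],"delta_rot":[0,0,0.9],"jaw":0},{"delta_pos":[0,0,0],"delta_rot":[0,0,0],"jaw":0},{"delta_pos":[0,0,0],"delta_rot":[0,0,0],"jaw":0}]'
python3 - <<'E'
from h import *
im,m=snap('wrist','w5.png');print(robot.observe()['position'])
snap('side','s5.png')
E
```

```text
time: 13.2
position: [0.5454, 0.0609, 0.1515]
tcp_rot: [-0.04, 0.999, -0.0, 0.002]
wrist_force: [-0.2, -0.0, -0.2]
finger_gap: 0.0854
time: 14.2
position: [0.5193, 0.1412, 0.1499]
tcp_rot: [-0.46, 0.888, -0.0, 0.0]
wrist_force: [-0.1, 0.7, -0.3]
finger_gap: 0.0855
time: 14.9
position: [0.5194, 0.1409, 0.1497]
tcp_rot: [-0.635, 0.773, -0.0, 0.0]
wrist_force: [-0.4, 0.6, -0.2]
finger_gap: 0.0854
[0.5193759  0.14087002 0.14968552]
```

View pics/w5.png

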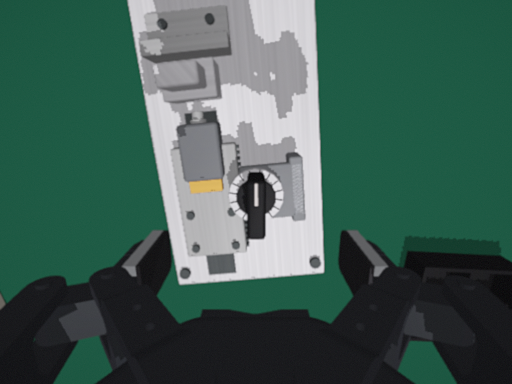

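The spacer stands upright and square at about (185,78), between the target at (190,35) and the plunger at (197,113). The knob bar runs from (256,172) to (257,239).

```bash
python3 - <<'E'
from h import *
m=robot.camera_model('wrist');print(onz(m,256.5,206,.09),robot.observe()['qpos'].round(2))
for p in [(256,172),(256.5,239)]: print(onz(m,*p,.09))
E
python3 -m jog '[{"delta_pos":[0,0,-0.4],"delta_rot":[0,0,0],"jaw":0},{"delta_pos":[0,0.02,-0.4],"delta_rot":[0,0,0],"jaw":0},{"delta_pos":[0,0,-0.4],"delta_rot":[0,0,0],"jaw":0},{"delta_pos":[0,0,-0.18],"delta_rot":[0,0,0],"jaw":100},{"delta_pos":[0,0,0],"delta_rot":[0,0,0],"jaw":150},{"delta_pos":[0,0,0],"delta_rot":[0,0,0],"jaw":180},{"delta_pos":[0,0,0],"delta_rot":[0,0,0],"jaw":255},{"delta_pos":[0,0,0],"delta_rot":[0,0,0],"jaw":255},{"delta_pos":[0,0,0],"delta_rot":[0,0,0],"jaw":255},{"delta_pos":[0,0,0],"delta_rot":[0,0,0],"jaw":255}]' 30
python3 -c "
from rig import robot
s=robot.observe();print(s['wrist_torque'],s['wrist_force'],s['qpos'][5])"
```

```text
[0.51824344 0.13981202 0.09      ] [ 0.13  0.38 -0.27  0.91 -0.   -1.25]
[0.51378584 0.11527731 0.09      ]
[0.52322053 0.16519201 0.09      ]
time: 16.0
position: [0.5191, 0.1421, 0.0815]
tcp_rot: [-0.636, 0.772, 0.0, 0.0]
wrist_force: [-5.7, 1.3, 9.4]
finger_gap: 0.013
[0.18532084 0.91469335 0.04573445] [-5.69251944  1.29315522  9.39175277] -1.247414794111577
```

```bash
cat > t.py <<'E'
from h import *
s=robot.observe();q=s['tcp_rot'];a=2*np.degrees(np.arctan2(q[1],q[0]))-90
print('T',round(s['time'],2),'ang %.2f'%a,'tz %.3f'%s['wrist_torque'][2],'F',s['wrist_force'].round(1),'tau6 %.3f'%s['tau'][5],s['position'].round(4))
E
R5='{"delta_pos":[0,0,0],"delta_rot":[0,0,-1],"jaw":255}'
python3 t.py
python3 -m jog '[{"delta_pos":[0,0,0],"delta_rot":[0,0,-1],"jaw":255},{"delta_pos":[0,0,0],"delta_rot":[0,0,-1],"jaw":255}]' >/dev/null; python3 t.py
python3 -m jog '[{"delta_pos":[0,0,0],"delta_rot":[0,0,-1],"jaw":255},{"delta_pos":[0,0,0],"delta_rot":[0,0,-1],"jaw":255}]' >/dev/null; python3 t.py
python3 -m jog '[{"delta_pos":[0,0,0],"delta_rot":[0,0,-1],"jaw":255},{"delta_pos":[0,0,0],"delta_rot":[0,0,-1],"jaw":255}]' >/dev/null; python3 t.py
python3 -m jog '[{"delta_pos":[0,0,0],"delta_rot":[0,0,-1],"jaw":255},{"delta_pos":[0,0,0],"delta_rot":[0,0,-1],"jaw":255}]' >/dev/null; python3 t.py
python3 -m jog '[{"delta_pos":[0,0,0],"delta_rot":[0,0,-1],"jaw":255},{"delta_pos":[0,0,0],"delta_rot":[0,0,-1],"jaw":255}]' >/dev/null; python3 t.py
```

```text
T 16.0 ang 168.98 tz 0.046 F [-5.7  1.3  9.4] tau6 0.016 [0.5191 0.1421 0.0815]
T 16.2 ang 158.79 tz 0.075 F [-5.8  1.4 10.6] tau6 -1.510 [0.5188 0.1422 0.0815]
T 16.4 ang 148.80 tz 0.175 F [-7.6  0.9 10.8] tau6 -1.192 [0.5185 0.1423 0.0815]
T 16.6 ang 138.81 tz 0.202 F [-9.   2.8 12.3] tau6 -1.214 [0.5182 0.1424 0.0815]
T 16.8 ang 128.82 tz 0.218 F [-8.9  3.8 13.5] tau6 -1.212 [0.5179 0.1426 0.0815]
T 17.0 ang 118.83 tz 0.212 F [-10.3   4.8  13.8] tau6 -1.211 [0.5177 0.1429 0.0815]
```

```bash
python3 -m jog '[{"delta_pos":[0,0,0],"delta_rot":[0,0,-0.6],"jaw":255},{"delta_pos":[0,0,0],"delta_rot":[0,0,-0.6],"jaw":255}]' >/dev/null; python3 t.py
python3 -m jog '[{"delta_pos":[0,0,0],"delta_rot":[0,0,-0.6],"jaw":255},{"delta_pos":[0,0,0],"delta_rot":[0,0,-0.6],"jaw":255}]' >/dev/null; python3 t.py
python3 -m jog '[{"delta_pos":[0,0,0],"delta_rot":[0,0,-0.4],"jaw":255},{"delta_pos":[0,0,0],"delta_rot":[0,0,-0.4],"jaw":255}]' >/dev/null; python3 t.py
python3 -m jog '[{"delta_pos":[0,0,0],"delta_rot":[0,0,-0.4],"jaw":255}]' >/dev/null; python3 t.py
python3 - <<'E'
from h import *
im,m=snap('wrist','w6.png')
E
```

```text
T 17.2 ang 112.92 tz 0.254 F [-9.2  6.3 13.7] tau6 -0.578 [0.5176 0.1431 0.0815]
T 17.4 ang 106.93 tz 0.258 F [-10.    6.1  14.3] tau6 -0.620 [0.5176 0.1432 0.0815]
T 17.6 ang 102.98 tz 0.304 F [-10.9   6.5  13.2] tau6 -0.313 [0.5175 0.1433 0.0815]
T 17.7 ang 100.98 tz 0.209 F [-10.8   7.6  14.2] tau6 -0.333 [0.5175 0.1434 0.0815]
```

```bash
for i in 1; do :; done
python3 -m jog '[{"delta_pos":[0,0,0],"delta_rot":[0,0,-0.3],"jaw":255}]' >/dev/null; python3 t.py
python3 -m jog '[{"delta_pos":[0,0,0],"delta_rot":[0,0,-0.3],"jaw":255}]' >/dev/null; python3 t.py
python3 -m jog '[{"delta_pos":[0,0,0],"delta_rot":[0,0,-0.3],"jaw":255}]' >/dev/null; python3 t.py
python3 -m jog '[{"delta_pos":[0,0,0],"delta_rot":[0,0,-0.3],"jaw":255}]' >/dev/null; python3 t.py
python3 -m jog '[{"delta_pos":[0,0,0],"delta_rot":[0,0,-0.3],"jaw":255}]' >/dev/null; python3 t.py
python3 -m jog '[{"delta_pos":[0,0,0],"delta_rot":[0,0,-0.3],"jaw":255}]' >/dev/null; python3 t.py
```

```text
T 17.85 ang 99.53 tz 0.234 F [-10.3   7.3  13.5] tau6 -0.362 [0.5175 0.1435 0.0815]
T 17.95 ang 98.01 tz 0.266 F [-9.9  6.8 13. ] tau6 -0.213 [0.5175 0.1435 0.0815]
T 18.05 ang 96.51 tz 0.160 F [-11.    7.4  14. ] tau6 -0.192 [0.5175 0.1436 0.0815]
T 18.15 ang 95.01 tz 0.246 F [-11.    8.   15.2] tau6 -0.191 [0.5175 0.1436 0.0815]
T 18.25 ang 93.51 tz 0.282 F [-9.9  7.9 13.8] tau6 -0.191 [0.5174 0.1436 0.0815]
T 18.35 ang 92.01 tz 0.233 F [-11.    9.2  14.2] tau6 -0.190 [0.5174 0.1437 0.0815]
```

```bash
python3 -m jog '[{"delta_pos":[0,0,0],"delta_rot":[0,0,-0.3],"jaw":255}]' >/dev/null; python3 t.py
python3 -m jog '[{"delta_pos":[0,0,0],"delta_rot":[0,0,-0.3],"jaw":255}]' >/dev/null; python3 t.py
python3 -m jog '[{"delta_pos":[0,0,0],"delta_rot":[0,0,-0.2],"jaw":255}]' >/dev/null; python3 t.py
python3 - <<'E'
from h import *
im,m=snap('wrist','w7.png')
g=cv2.cvtColor(im,cv2.COLOR_RGB2GRAY)
a=np.radians(5.6);Y=np.array([np.sin(a),np.cos(a)]);X=np.array([np.cos(a),-np.sin(a)])
mid=np.array([.5515,.0141])
# luminance profile along centre line offsets at z=.041
for xo in (-.013,0.0,.013):
    row=[]
    for t in np.arange(.0,.075,.0015):
        p=mid+xo*X+t*Y;u,v=proj(m,[*p,.041]);row.append(int(cv2.getRectSubPix(g,(1,1),(u,v))[0,0]) if 0<u<511 and 0<v<383 else -1)
    print(xo,row)
print(proj(m,[*mid,.044]),proj(m,[*(mid+.06*Y),.041]))
E
```

```text
T 18.45 ang 90.51 tz 0.289 F [-10.2   8.1  14.4] tau6 -0.172 [0.5174 0.1438 0.0815]
T 18.55 ang 89.02 tz 0.306 F [-10.1   8.6  13.7] tau6 -0.156 [0.5174 0.1438 0.0815]
T 18.65 ang 88.02 tz 0.239 F [-10.3   8.3  13.8] tau6 0.110 [0.5174 0.1438 0.0815]
-0.013 [119, 142, 151, 149, 149, 151, 153, 152, 155, 154, 151, 151, 148, 148, 150, 152, 155, 155, 153, 153, 152, 134, 103, 100, 97, 100, 99, 98, 98, 97, 91, 78, 82, 82, 82, 83, 82, 82, 82, 83, 83, 73, 58, 42, 33, 28, 25, 24, 25, 27]
0.0 [110, 111, 111, 111, 113, 114, 111, 110, 107, 102, 98, 98, 100, 98, 98, 102, 153, 155, 152, 152, 151, 131, 100, 100, 94, 99, 99, 105, 77, 35, 25, 24, 27, 27, 27, 26, 26, 26, 27, 27, 27, 28, 24, 25, 26, 29, 30, 31, 30, 30]
0.013 [105, 100, 97, 97, 99, 98, 97, 98, 97, 95, 96, 96, 98, 93, 66, 35, 24, 23, 27, 26, 25, 25, 25, 24, 27, 26, 26, 25, 26, 25, 27, 26, 27, 27, 30, 29, 29, 30, 28, 28, 30, 30, 33, 35, 36, 36, 35, 35, 37, 35]
(np.float64(68.16635380665053), np.float64(270.97328546829425)) (np.float64(156.59407625813282), np.float64(273.84681529953576))
```

```bash
python3 -m jog '[{"delta_pos":[0,0,0],"delta_rot":[0,0,-0.3],"jaw":255}]' >/dev/null; python3 t.py
python3 -m jog '[{"delta_pos":[0,0,0],"delta_rot":[0,0,-0.3],"jaw":255}]' >/dev/null; python3 t.py
python3 -m jog '[{"delta_pos":[0,0,0],"delta_rot":[0,0,-0.1],"jaw":255}]' >/dev/null; python3 t.py
```

```text
T 18.8 ang 86.56 tz 0.290 F [-10.5   8.6  14. ] tau6 -0.380 [0.5174 0.1439 0.0815]
T 18.9 ang 85.03 tz 0.343 F [-9.8  9.2 13.2] tau6 -0.138 [0.5174 0.1439 0.0815]
T 19.0 ang 84.53 tz 0.339 F [-11.3   8.8  13.2] tau6 0.402 [0.5174 0.1439 0.0815]
```

```bash
python3 -m jog '[{"delta_pos":[0,0,0],"delta_rot":[0,0,0],"jaw":255},{"delta_pos":[0,0,0],"delta_rot":[0,0,0],"jaw":255}]' 20; python3 t.py; python3 -m jog '[{"delta_pos":[0,0,0],"delta_rot":[0,0,0],"jaw":190},{"delta_pos":[0,0,0],"delta_rot":[0,0,0],"jaw":120},{"delta_pos":[0,0,0],"delta_rot":[0,0,0],"jaw":0},{"delta_pos":[0,0,0],"delta_rot":[0,0,0],"jaw":0},{"delta_pos":[0,0,0.3],"delta_rot":[0,0,0],"jaw":0},{"delta_pos":[0,0,0.7],"delta_rot":[0,0,0],"jaw":0},{"delta_pos":[0.3,-0.3,0.8],"delta_rot":[0,0,0],"jaw":0},{"delta_pos":[0.7,-0.7,0.6],"delta_rot":[0,0,0],"jaw":0},{"delta_pos":[0.9,-0.7,0],"delta_rot":[0,0,0],"jaw":0},{"delta_pos":[0.4,-0.4,0],"delta_rot":[0,0,0],"jaw":0}]'; python3 -m jog '[{"delta_pos":[0,0,0],"delta_rot":[0,0,0],"jaw":0},{"delta_pos":[0,0,0],"delta_rot":[0,0,0],"jaw":0},{"delta_pos":[0,0,0],"delta_rot":[0,0,0],"jaw":0}]'
python3 - <<'E'
from h import *
im,m=snap('wrist','w8.png');print(robot.observe()['position'])
im=cv2.imread('pics/w8.png')
u,v=map(int,proj(m,[.535,.08,.04]));u0,v0=max(u-100,0),max(v-70,0);print(u0,v0)
cv2.imwrite('pics/w8c.png',cv2.resize(im[v0:v0+140,u0:u0+200],None,fx=4,fy=4,interpolation=cv2.INTER_CUBIC))
E
```

```text
time: 19.2
position: [0.5174, 0.1439, 0.0815]
tcp_rot: [0.047, 0.999, 0.002, -0.001]
wrist_force: [-10.6, 8.8, 13.5]
finger_gap: 0.013
T 19.2 ang 84.58 tz 0.280 F [-10.6   8.8  13.5] tau6 0.267 [0.5174 0.1439 0.0815]
time: 20.2
position: [0.6272, 0.0436, 0.1976]
tcp_rot: [0.049, 0.999, -0.0, 0.002]
wrist_force: [-0.1, -0.2, -0.6]
finger_gap: 0.0852
time: 20.5
position: [0.6232, 0.0465, 0.1962]
tcp_rot: [0.048, 0.999, 0.0, -0.001]
wrist_force: [0.1, -0.1, 0.7]
finger_gap: 0.0855
[0.62323217 0.04672351 0.19635854]
180 16
```

View pics/w8c.png

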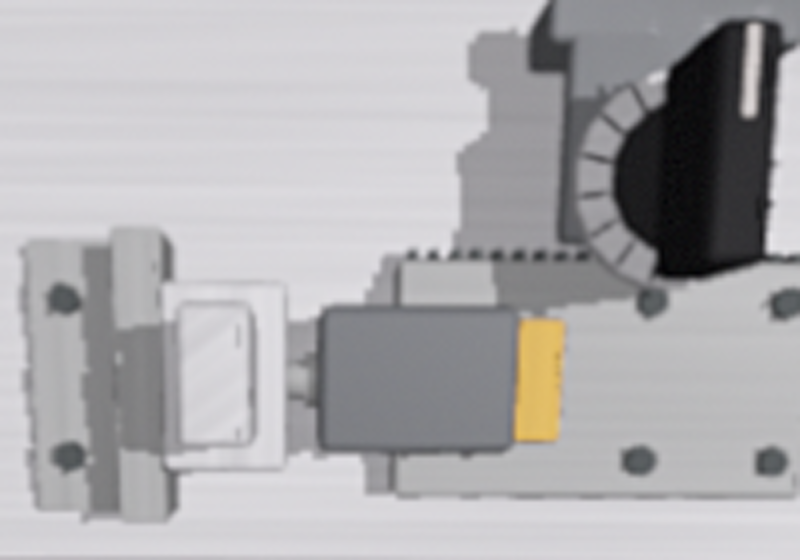

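```bash
python3 - <<'E'
from h import *
m=robot.camera_model('wrist');a=np.radians(5.55);Y=np.array([np.sin(a),np.cos(a)]);X=np.array([np.cos(a),-np.sin(a)]);mid=np.array([.5515,.0141])
f=lambda x,y:(179.5+x/4,15.5+y/4)
for n,(x,y,z) in dict(ft=(169,245,.044),fb=(177,505,.044),sl1=(163,285,.048),sl2=(168,465,.048),sr1=(286,287,.048),sr2=(285,467,.048),bt=(318,320,.041),bb=(318,440,.041),k1=(777,40,.09),k2=(763,258,.09)).items():
    w=onz(m,*f(x,y),z)[:2]-mid;print(n,(w@X*1000).round(1),(w@Y*1000).round(1))
E
```

```text
ft -30.8 7.7
fb 30.7 8.0
sl1 -21.4 6.5
sl2 20.5 6.5
sr1 -20.9 35.6
sr2 21.0 35.2
bt -13.9 43.3
bb 14.8 43.4
k1 -63.0 130.9
k2 -23.2 131.9
```

```bash
python3 -c "
from rig import robot
print(robot.job_done())"
```

```text
the job is handed in; nothing more can be done
None
```

The switch is set to the thick (30 mm) spacer and the job is handed in. I have no verdict, since handing in reports none.

**What I did:**
- I backed the carriage off with the knob by 85° counter-clockwise. The gap to the target then measured about 44 mm.
- I picked the thick spacer up by its stem, stood it on the base between the target and the plunger, and let go.
- I turned the knob clockwise 84.5° in one go, slowing to about 1.5° per step at the end, then released it and moved the arm clear.

**Last checks:**
- **Spacer:** the final picture shows it upright, square and on the centre line, against the target plate.
- **Plunger:** the space between spacer and switch body measured 8.0 mm, so the plunger is about 2.0 mm in (about 6 N). The joint-6 torque began to rise about 7.5° before the end, which also gives 2 mm.
- **Knob play:** the knob bar is within about 1.4° of where I left it, so the slack should still be taken up clockwise.

**Where the checks disagreed:**
- **Plunger depth:** the total knob travel compared with the first gap measurement suggested 2.6–3.2 mm in. The switch-to-target distance in the last picture gave even more, though it is only good to a millimetre or two. The wrist torque was noisy and fits roughly 6–9 N. I relied on the spacer-to-switch gap and the joint-6 torque.
- **Sideways force:** I gripped the knob slightly off its axis, so it took about 14 N sideways while I turned it. This was gone after release.

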